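Fan a stack of sample cases into a shingled row in a tray

ROBOT

A 6-joint arm with a two-finger parallel gripper is mounted at the origin on a cart in front of the work surface, level with it; the furniture and walls round the work are solid. World frame = base frame: x ahead of the robot, y to its left, z up, the work surface at z = 0. Lengths are in m, angles in rad, forces in N, time in s.
With the tool pointing down it reaches from about 0.2 to 0.875 m from the base axis. Payload 3.4 kg.
Tool frame: the origin (TCP) lies between the finger pads; the fingertips stand 25 mm ahead of it and the grasp point (between the pads) lies 6 mm ahead of it (r.nose_length is the z of the fingertips in the tool frame, in m); z points along the fingers, x is the direction in which the jaws open and shut, and the axes are right-handed (so a half turn about z gives the same grasp; the last joint's range is limited). The gripper opens to 94 mm and grips with 3 to 60 N. Pads are 16 mm wide; open, the fingers measure 119 mm over their backs; the gripper's body (75 mm by 177 mm) begins 78 mm behind the grasp point.
Start: joints at [-1.465, 0.276, 1.505, -0, 1.361, -0.121], TCP at [0.129, -0.56, 0.23] pointing down, gripper open.
Joint ranges: [-2.89, 2.89], [-0.75, 2.08], [0.22, 2.7], [-1.18, 4.32], [0.11, 2.71], [-2.7, 2.7]. Speed limits (rad/s): [2.57, 2.57, 3.14, 3.14, 3.14, 3.14].

INTERFACE

Orientations are given as a unit quaternion [w, x, y, z].
In Python, from plant import r, gripper_to, inverse_kinematics, vision, models, telemetry gives the robot as it stands. Calls block until the motion is done:
- r.move_to(position, orientation): joint-space move of the TCP to a pose.
- r.move_l(position, rot=None, vel=0.15, guard=None): straight line of the TCP; rot=None keeps the orientation; vel is the mean speed in m/s. With guard (N) it stops when the force on the tool has changed by that much, and returns True; else False.
- r.movej(angles): joint-space move.
- gripper_to(opening, f_grip=None): finger opening in m; f_grip is the grip in N (None keeps the last); returns when the fingers have stopped.
- r.hold(seconds).
- inverse_kinematics(position, orientation): joint angles nearest the present ones, or None.
- vision.snapshot(name): name is "scene" or "top" or "wrist"; returns the picture (480x640x3 uint8, red, green, blue); there is no depth.
- vision.get_calibration(name): a dict with "fx", "fy", "cx", "cy" (pixels), "D" ([k1, k2, p1, p2, k3] as OpenCV has them; the pictures are not rectified), "position" and "orientation" of the camera in the world. Camera axes: x right, y down, z forward; pixel columns grow to the right and rows downward; lengths in m; the calibration is good to about 2 mm. A picture is of the moment at which its call begins: read the wrist's pose just before it. get_calibration takes no time and is no camera call; for the wrist camera it gives the pose at the moment of the call.
A pose or a line that the arm cannot do raises r.PlanningError and nothing moves.
- r.sign_off(): hands the job in, once; it reports no verdict.
Trained networks look in the newest picture that a camera, given by its name, has taken for a name from the list of things; names that differ only in an ending like _2 or _b are one class to them, and where a whole thing is asked for, a point or a joint stands for the part that bears it (a point fixed in the world has none). Each returns a list of dicts, best first, with "score" (0 to 1); they miss things now and then, are a little off and sometimes report something else, mostly with a low value. They report only what shows in the picture. A call takes as long as a camera call. They do not tell look-alikes from the thing itself.
- models.boxes_of(thing, camera): "at" ([x, y, z] in m, in world coordinates, good to about 4 mm: the middle of the surface that is visible of it).
- models.regions_of(thing, camera): "pixels" (480x640 bool, what is visible of it).
- models.mark_of(thing, camera): "at" ([x, y, z] in m, in world coordinates, good to about 4 mm: a listed point, or the origin of a listed thing).
Readings, each from a call of its own:
- telemetry.current_t(): time.
- telemetry.current_joints(): joint angles.
- telemetry.current_dq(): joint speeds.
- telemetry.current_joint_efforts(): joint torques, N m.
- telemetry.current_ee_pos(): TCP position.
- telemetry.current_tool_rot(): TCP orientation.
- telemetry.current_wrist_force(): force on the tool from outside, world axes, zero at the start.
- telemetry.current_torque(): the same for the moment, N m.
- telemetry.current_opening(): finger opening in m.
Only numpy, scipy, OpenCV 4.12 (cv2) and the standard library are available. Lean on these libraries where they do the work, as an engineer would, in place of code of your own. Each camera call takes 0.05 s, during which the arm holds its last target.

TASK

Take the stack of three flat sample cases out of the cradle and set it down as one neat stack on the floor of the steel tray, and let go. Then bring the bottom case flat and close up to one of the tray's short end walls, its label end towards that wall with no room for a finger between, and fan the cases into a straight shingled row running away from that wall in stack order: the middle case overlapping the bottom one and the top case overlapping the middle one by about 25 mm, so that each slopes down with its unlabelled end on the tray floor and every label shows. Leave the bystanders where they stand.

Things in the scene. Friction and masses are not known exactly. Their poses are not given: they have to be found in the camera images.
- case_bottom_center (a point): flat lidded sample case of grey plastic, 46 (x) x 66 (y) x 10 (z) mm, 60 g, with a blank white paper label on its top at its +y end. At the start the lowest of the stack of three in the cradle, labels all at one end. Point: the centre of the case, half-way up (5 mm); axes: x across the width, y along the length towards the label end, z up through the lid
- case_middle_center (a point): flat lidded sample case of grey plastic, 46 (x) x 66 (y) x 10 (z) mm, 60 g, with a blank white paper label on its top at its +y end. At the start the middle one of the stack of three in the cradle, labels all at one end. Point: the centre of the case, half-way up (5 mm); axes: x across the width, y along the length towards the label end, z up through the lid
- case_top_center (a point): flat lidded sample case of grey plastic, 46 (x) x 66 (y) x 10 (z) mm, 60 g, with a blank white paper label on its top at its +y end. At the start the uppermost of the stack of three in the cradle, labels all at one end. Point: the centre of the case, half-way up (5 mm); axes: x across the width, y along the length towards the label end, z up through the lid
- case_bottom_label_end (a point): middle of the label end face of the bottom case, 33 mm along +y from its centre, half-way up
- cradle: fixed aluminium channel on a black foot, 56 x 56 mm; origin: centre of its underside, y along the channel. Seat 12 mm above the worktop; 3 mm side walls (25 to 28 mm off the middle, 43 mm high, stack top at 42 mm) cover the cases' long sides. Ends open: the stack stands out 5 mm at each end and can be gripped only by its two ends (66 mm apart)
- steel_tray: loose shallow pressed-steel tray, 170 (x) x 260 (y) x 24 mm, 0.9 kg. Origin: centre of its underside; x along the short side, y along the long side. Its floor is 2 mm above the origin; the inner faces of the short end walls are at y = +115 and -115 mm, of the long walls at x = +70 and -70 mm; rim at 24 mm
- specimen_a: bystander: specimen cup with screw lid, 60 mm wide, 70 mm tall; origin at its underside
- vial_green: bystander: small vial, 35 mm wide, 80 mm tall; origin at its underside
- marker_a: bystander: marker pen lying flat, 135 mm long, 16 mm thick; origin at its underside
Mind the look-alikes: they are no part of the job. Leave any blue look-alike of the part that bears case_top_center alone.

How it is judged:
On the way:
1. the three cases lie as one stack on the tray floor, squared to 8 mm and released (x of case_bottom_center in the frame of steel_tray between -0.05 and 0.05 m and y of case_bottom_center in the frame of steel_tray between -0.1 and 0.1 m and z of case_bottom_center in the frame of steel_tray between 0 and 0.013 m and x of case_middle_center in the frame of case_bottom_center between -0.008 and 0.008 m and y of case_middle_center in the frame of case_bottom_center between -0.008 and 0.008 m and z of case_middle_center in the frame of case_bottom_center between 0.007 and 0.013 m and x of case_top_center in the frame of case_middle_center between -0.008 and 0.008 m and y of case_top_center in the frame of case_middle_center between -0.008 and 0.008 m and z of case_top_center in the frame of case_middle_center between 0.007 and 0.013 m and contact force between the fingers and anything else below 0.05 N), for 0.2 s.
At the end, for the whole second after the job is handed in: Bottom case flat in the tray, within 40 mm of its centre line, label end <12 mm from a short wall; middle then top case each 30-56 mm further from that wall, <10 mm sideways and 0.2 rad off the one below, sloping 0.1-0.5 rad, unlabelled end on the tray floor; all stay so (x of case_bottom_center in the frame of steel_tray between -0.04 and 0.04 m and z of case_bottom_center in the frame of steel_tray between 0 and 0.013 m and (y of case_bottom_label_end in the frame of steel_tray above 0.103 m or y of case_bottom_label_end in the frame of steel_tray below -0.103 m) and x of case_middle_center in the frame of case_bottom_center between -0.01 and 0.01 m and y of case_middle_center in the frame of case_bottom_center between -0.056 and -0.03 m and angle between the x axis of case_middle_center and the x axis of case_bottom_center, either way round below 0.2 rad and angle between case_middle_center's own z axis and vertical between 0.1 and 0.5 rad and z of case_middle_center in the frame of steel_tray between 0.006 and 0.025 m and x of case_top_center in the frame of case_middle_center between -0.01 and 0.01 m and y of case_top_center in the frame of case_middle_center between -0.056 and -0.03 m and angle between the x axis of case_top_center and the x axis of case_middle_center, either way round below 0.2 rad and angle between case_top_center's own z axis and vertical between 0.1 and 0.5 rad and z of case_top_center in the frame of steel_tray between 0.006 and 0.025 m and angle between case_bottom_center's own z axis and vertical below 0.1 rad and angle between steel_tray's own z axis and vertical below 0.05 rad); the robot touches nothing.
It fails at once if a bystander (specimen cup, vial, marker) is moved more than 20 mm (distance of any of specimen_a, vial_green, marker_a from where it was at the start of the episode above 0.02 m).
It also fails if it takes over 62 s, if anything falls off the work surface, if the arm or the gripper's body presses on something with over 40 N, if the wrist force passes 120 N, or if a joint passes its speed limit or range.

## Working session

There is one attempt and no reset: what is moved stays moved. The work goes in short steps, each a Python script; the robot and the scene stay as the last script left them, time stands still between calls to the robot, and variables do not carry over. Pictures are saved under pics/ and viewed, and the job is handed in when it is done.

```bash
ls; mkdir -p pics
python3 - <<'E'
from plant import r, vision, models, telemetry
import cv2
for n in ("top","scene","wrist"):
    im=vision.snapshot(n); cv2.imwrite(f"pics/a_{n}.png",im[:,:,::-1])
    c=vision.get_calibration(n); print(n,c)
    for t in ("case_top_center","cradle","steel_tray","specimen_a","vial_green","marker_a"):
        try:
            print(t,[( [round(float(v),3) for v in d["at"]],round(float(d["score"]),2)) for d in models.mark_of(t,n)])
        except Exception as e: print(t,e)
print(telemetry.current_t())
E
```

```text
pics
top {'fx': 471.59889364776274, 'fy': 471.59889364776274, 'cx': 315.18547007048596, 'cy': 242.04795397553465, 'D': array([-0.04155038,  0.        ,  0.        ,  0.        ,  0.        ]), 'position': array([0.49930175, 0.21361763, 1.12511311]), 'orientation': array([-0.02101205,  0.70757717, -0.70548867,  0.0343333 ])}
case_top_center [([0.426, 0.343, 0.007], 0.95), ([0.518, 0.181, 0.036], 0.83), ([0.539, 0.298, 0.006], 0.55)]
cradle [([0.518, 0.184, -0.002], 0.6)]
steel_tray [([0.506, -0.12, 0.0], 0.7)]
specimen_a [([0.724, 0.105, 0.004], 0.74)]
vial_green []
marker_a [([0.437, 0.541, -0.003], 0.65)]
scene {'fx': 553.1740944639575, 'fy': 553.1740944639575, 'cx': 330.1327034354715, 'cy': 240.33955879645367, 'D': array([-0.11803376,  0.        ,  0.        ,  0.        ,  0.        ]), 'position': array([0.0196291 , 0.96284505, 0.68650672]), 'orientation': array([ 0.15032612, -0.26240658,  0.84012509, -0.45026068])}
case_top_center [([0.425, 0.343, 0.007], 0.87), ([0.537, 0.302, 0.009], 0.59), ([0.522, 0.182, 0.038], 0.58)]
cradle [([0.521, 0.184, 0.002], 0.72)]
steel_tray [([0.509, -0.122, -0.005], 0.83)]
specimen_a [([0.724, 0.105, -0.004], 0.73)]
vial_green [([0.554, 0.421, 0.001], 0.95)]
marker_a [([0.432, 0.541, -0.0], 0.67)]
wrist {'fx': 371.42940451276405, 'fy': 371.42940451276405, 'cx': 317.6783217183329, 'cy': 236.66042557676997, 'D': array([-0.06016657,  0.        ,  0.        ,  0.        ,  0.        ]), 'position': array([ 0.20868697, -0.54169763,  0.38519813]), 'orientation': array([ 0.10860355,  0.77509734, -0.61643668, -0.08622757])}
case_top_center []
cradle []
steel_tray []
specimen_a []
vial_green []
marker_a []
1.05
```

View pics/a_top.png

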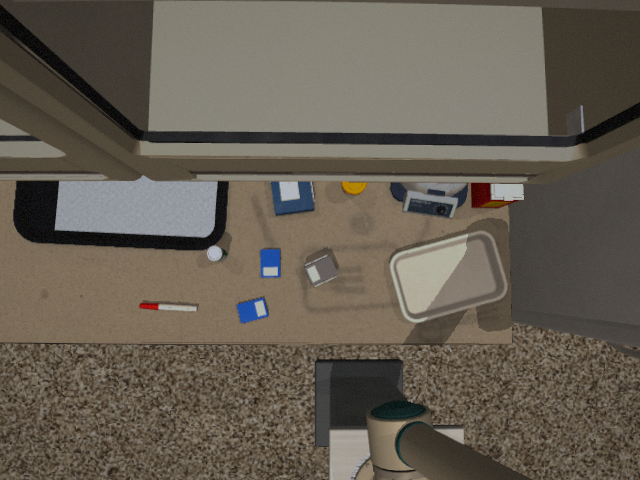

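View pics/a_scene.png

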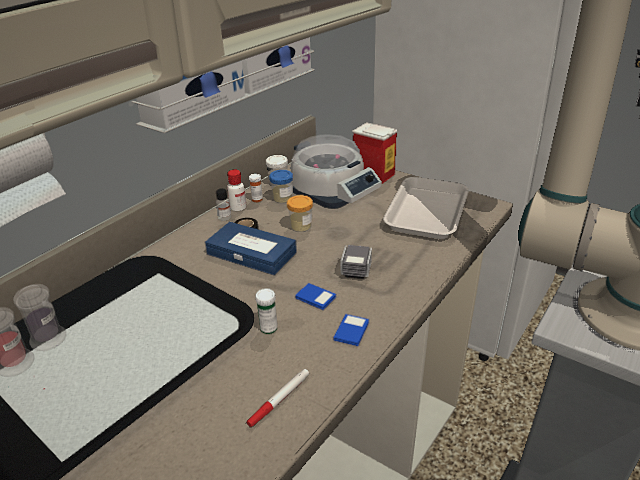

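Run:
```python
import cv2
im=cv2.imread("pics/a_top.png")
cv2.imwrite("pics/a_crop.png",cv2.resize(im[150:290,230:380],None,fx=5,fy=4.2857*1.0,interpolation=cv2.INTER_CUBIC))
```

```text
(no output)
```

View pics/a_crop.png

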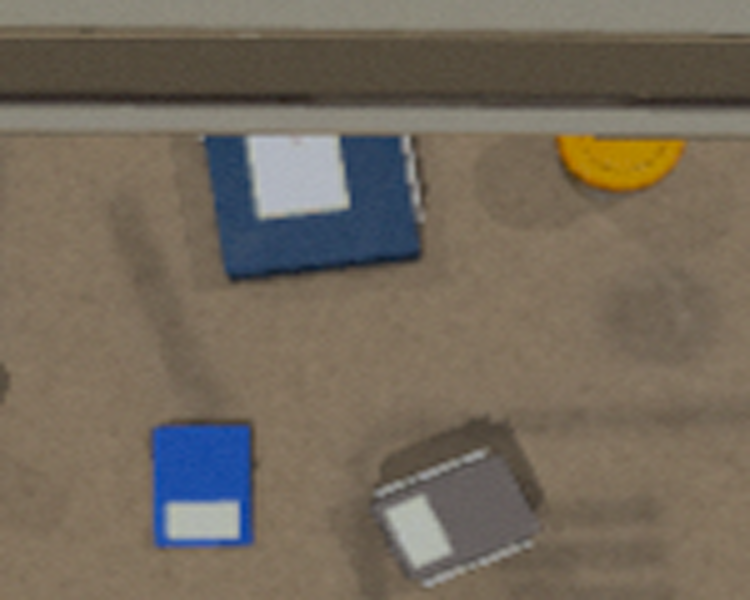

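The stack to move is the grey one at (321,268) in the top view. It is three high and sits in the aluminium channel. The blue cases at (270,263) and (253,310) are look-alikes and stay put. The stack's label end faces image-left, which is world +y. Next I'll measure the cradle, the tray and the centrifuge clearance.

```bash
cat > h.py <<'E'
import numpy as np, cv2
from scipy.spatial.transform import Rotation as R
from plant import r, gripper_to, inverse_kinematics, vision, models, telemetry
def rot(q): return R.from_quat([q[1],q[2],q[3],q[0]])
def quat(Rm):
    q=Rm.as_quat(); return np.array([q[3],q[0],q[1],q[2]])
def K(c): return np.array([[c["fx"],0,c["cx"]],[0,c["fy"],c["cy"]],[0,0,1]])
def px2w(px,c,z):
    p=cv2.undistortPoints(np.array(px,float).reshape(-1,1,2),K(c),c["D"]).reshape(-1,2)
    d=rot(c["orientation"]).apply(np.c_[p,np.ones(len(p))]); o=np.array(c["position"])
    return o+d*((z-o[2])/d[:,2])[:,None]
def w2px(P,c):
    q=rot(c["orientation"]).inv().apply(np.atleast_2d(P)-c["position"])
    return cv2.projectPoints(q,np.zeros(3),np.zeros(3),K(c),c["D"])[0].reshape(-1,2)
def tool(ang,tilt=0.):
    """tool down, jaw x axis at world yaw ang; tilt about jaw axis"""
    x=np.array([np.cos(ang),np.sin(ang),0]); z=np.array([0,0,-1.]); y=np.cross(z,x)
    return R.from_matrix(np.c_[x,y,z])*R.from_euler('x',tilt)
E
python3 - <<'E'
from h import *
np.set_printoptions(precision=4,suppress=True)
print(rot(telemetry.current_tool_rot()).as_matrix())
cw=vision.get_calibration("wrist"); T=rot(telemetry.current_tool_rot())
print("cam in tool",T.inv().apply(cw["position"]-np.array(telemetry.current_ee_pos())),"\n",(T.inv()*rot(cw["orientation"])).as_matrix())
c=vision.get_calibration("top"); vision.snapshot("top")
m=models.regions_of("steel_tray","top")[0]["pixels"].astype(np.uint8)
cs=max(cv2.findContours(m,0,1)[0],key=cv2.contourArea).reshape(-1,2)
W=px2w(cs,c,0.024)[:,:2]
print("tray",cv2.minAreaRect((W*1000).astype(np.float32)))
for z in (0.02,0.05,0.08):
    print("panel",z,px2w([[405,210],[430,216],[455,217],[470,207],[492,232],[440,225]],c,z)[:,:2].tolist())
for d in models.regions_of("cradle","top"): 
    m=d["pixels"].astype(np.uint8); print(d["score"],m.sum(),cv2.minAreaRect((px2w(np.argwhere(m)[:,::-1],c,0.043)[:,:2]*1000).astype(np.float32)))
for d in models.regions_of("case_top_center","top"): 
    m=d["pixels"].astype(np.uint8); print(d["score"],m.sum(),cv2.minAreaRect((px2w(np.argwhere(m)[:,::-1],c,0.042)[:,:2]*1000).astype(np.float32)))
E
```

```text
[[ 0.2249 -0.9744 -0.    ]
 [-0.9744 -0.2249 -0.0001]
 [ 0.0001  0.     -1.    ]]
cam in tool [-0.0003 -0.0815 -0.1547] 
 [[ 1.      0.0002  0.0002]
 [-0.0003  0.9615  0.2746]
 [-0.0001 -0.2746  0.9615]]
tray ((506.6903991699219, -121.75865173339844), (170.46144104003906, 263.0976257324219), 15.365131378173828)
panel 0.02 [[0.6632186597695425, -0.02041544013538471], [0.649195084330229, -0.08011455176643228], [0.647155249803811, -0.1402775844309408], [0.6714732865826, -0.17718988616137687], [0.6116507768875887, -0.22903889092742657], [0.6277812008412069, -0.10373631686349888]]
panel 0.05 [[0.6587688823097024, -0.01406225152276494], [0.645125998457304, -0.07214073868164417], [0.6431415383855867, -0.13067055302192448], [0.6667994245450104, -0.16658081338400466], [0.6086008891529576, -0.21702229693766606], [0.6242934278668884, -0.09512125452815723]]
panel 0.08 [[0.6543191048498622, -0.007709062910145115], [0.641056912584379, -0.06416692559685594], [0.6391278269673626, -0.12106352161290818], [0.6621255625074208, -0.15597174060663238], [0.6055510014183264, -0.20500570294790543], [0.6208056548925698, -0.08650619219281547]]
0.44 16 ((512.9146728515625, 194.04953002929688), (53.19954299926758, 15.3836030960083), 26.729787826538086)
0.85 546 ((429.7996826171875, 335.64666748046875), (43.93880844116211, 64.90251159667969), 16.016948699951172)
0.77 567 ((534.650634765625, 296.8418884277344), (62.05886459350586, 45.90402603149414), 0.44462332129478455)
0.66 577 ((517.6119384765625, 180.1984100341797), (46.141361236572266, 68.23870849609375), 25.494670867919922)
0.26 7678 ((507.32177734375, -115.46676635742188), (168.257080078125, 257.8019714355469), 15.451888084411621)
```

Run:
```python
import cv2
im=cv2.imread("pics/a_top.png")
cv2.imwrite("pics/b_crop.png",cv2.resize(im[170:340,370:530],None,fx=4.5,fy=3.5,interpolation=cv2.INTER_CUBIC))
```

```text
(no output)
```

View pics/b_crop.png

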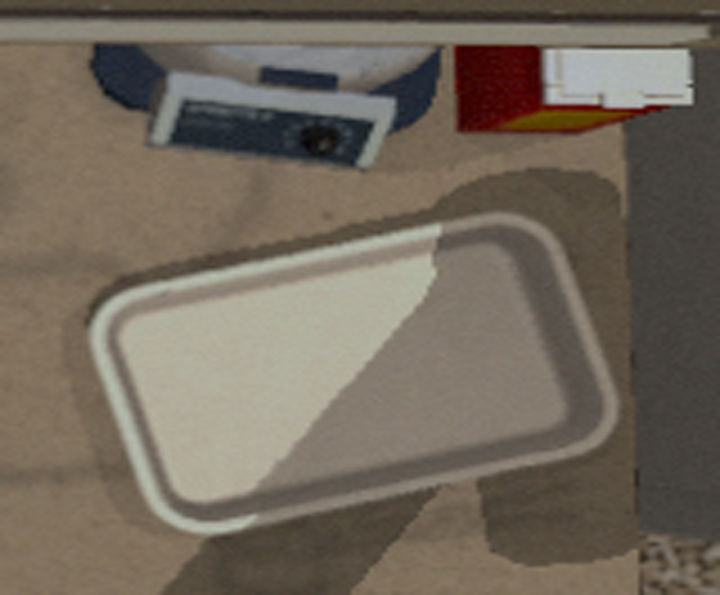

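Run:
```python
from h import *
np.set_printoptions(precision=4,suppress=True)
print(telemetry.current_t())
r.move_l([0.056,-0.243,0.27],vel=0.3)
q=np.array(telemetry.current_joints()); print(q)
q1=q.copy(); q1[0]=0.25; r.movej(q1)
print(telemetry.current_t(),telemetry.current_ee_pos())
r.move_to([0.518,0.181,0.19],quat(tool(np.radians(-64.5))))
c=vision.get_calibration("wrist"); im=vision.snapshot("wrist"); 
import pickle; pickle.dump(c,open("c1.pkl","wb"))
cv2.imwrite("pics/c_wrist.png",im[:,:,::-1])
print(telemetry.current_t(),telemetry.current_joints(),telemetry.current_ee_pos())
for t in("case_top_center","cradle"): 
  for d in models.mark_of(t,"wrist"): print(t,d)
for d in models.regions_of("case_top_center","wrist"): 
    m=d["pixels"].astype(np.uint8); print(d["score"],m.sum(),cv2.minAreaRect((px2w(np.argwhere(m)[:,::-1],c,0.042)[:,:2]*1000).astype(np.float32)))
```

```text
1.25
[-1.6262 -0.2757  1.9591  0.0002  1.4573 -0.2821]
4.4667 [0.2163 0.1266 0.27  ]
5.95 [0.2089 0.2615 1.628  0.     1.2518 1.3346] [0.5177 0.1807 0.1905]
case_top_center {'at': [0.54, 0.2998, 0.0065], 'score': 0.85}
case_top_center {'at': [0.5217, 0.1826, 0.0416], 'score': 0.68}
case_top_center {'at': [0.4267, 0.3383, 0.0043], 'score': 0.58}
0.75 4144 ((543.68310546875, 291.2813720703125), (60.97142791748047, 44.307159423828125), 2.2337300777435303)
0.73 4279 ((521.925537109375, 181.6116943359375), (48.004329681396484, 66.6783447265625), 23.874252319335938)
0.68 3371 ((445.31634521484375, 327.56829833984375), (43.97027587890625, 61.90565490722656), 15.346598625183105)
```

View pics/c_wrist.png

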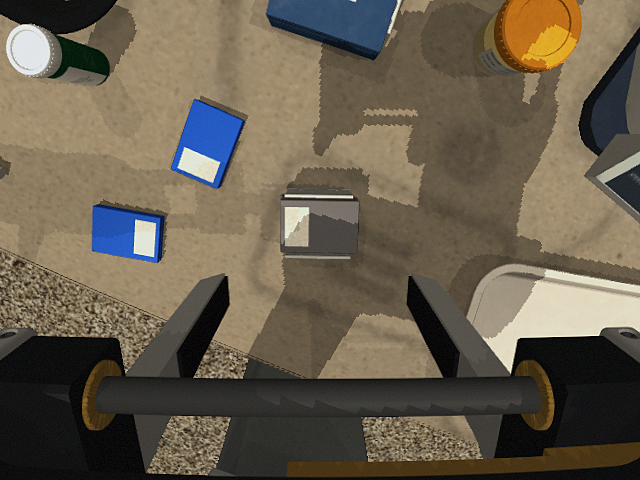

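The wrist view shows the grey stack at about (319,225) with its label at the left end. The blue look-alikes are at (208,143) and (128,233). I'll zoom in to refine the corners.

Run:
```python
import cv2
im=cv2.imread("pics/c_wrist.png")
cv2.imwrite("pics/c_crop.png",cv2.resize(im[175:275,265:375],None,fx=6,fy=6,interpolation=cv2.INTER_CUBIC))
```

```text
(no output)
```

View pics/c_crop.png

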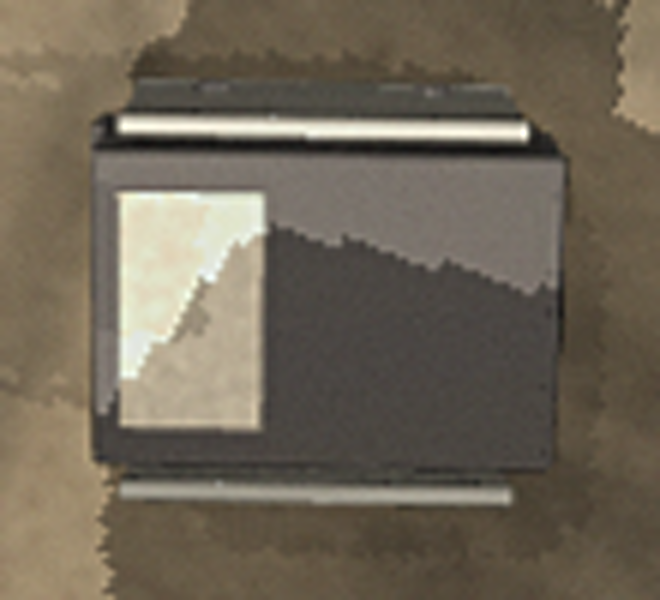

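Run:
```python
from h import *
import pickle; c=pickle.load(open("c1.pkl","rb"))
f=lambda p:[(265+x/6,175+y/6) for x,y in p]
P=px2w(f([(93,152),(565,158),(552,468),(95,464)]),c,0.042)[:,:2]
print(P, P.mean(0)); 
W=px2w(f([(118,126),(530,131),(513,496),(120,490)]),c,0.043)[:,:2]; print(W,W.mean(0))
for A in(P,W):
  for a,b in((0,1),(3,2),(3,0),(2,1)):
    d=A[a]-A[b]; print(np.linalg.norm(d),np.degrees(np.arctan2(d[1],d[0])))
print(telemetry.current_t())
```

```text
[[0.52822009 0.21951511]
 [0.55546117 0.16048767]
 [0.51464915 0.14156272]
 [0.48701318 0.20089623]] [0.5213359  0.18061543]
[[0.53319054 0.21787778]
 [0.55684205 0.16670958]
 [0.50873473 0.14492537]
 [0.48531757 0.19612229]] [0.52102122 0.18140876]
0.06501011447429351 114.77325857871124
0.06545389697622445 114.9748492063295
0.04521805090259894 -155.68471088429325
0.044986387241527794 -155.12236788250908
0.056370022656170624 114.80782733868533
0.05629820510188116 114.57907301079301
0.052584432828055805 -155.5609532060855
0.052809711688442826 -155.63778711041115
6.1
```

```bash
cat >> h.py <<'E'
TC=np.array([0.5067,-0.1218]); TA=np.radians(15.4)
def tw(x,y,z,C=None,A=None):
    C=TC if C is None else C; A=TA if A is None else A
    v=np.array([np.cos(A),np.sin(A)]);u=np.array([-np.sin(A),np.cos(A)])
    return np.r_[C+x*v+y*u,z]
E
python3 - <<'E'
from h import *
t=telemetry.current_t
Q=quat(tool(np.radians(-65.3)))
gripper_to(0.094,30)
r.move_l([0.521,0.181,0.075],rot=Q,vel=0.2)
print(r.move_l([0.521,0.181,0.040],vel=0.08,guard=8),telemetry.current_ee_pos(),t())
gripper_to(0.060,30); print(telemetry.current_opening(),t(),telemetry.current_wrist_force())
r.move_l([0.521,0.181,0.10],vel=0.12)
print(telemetry.current_opening(),telemetry.current_wrist_force(),t())
Q2=quat(tool(np.radians(-90)+TA))
p=tw(0,0.045,0.10)
r.move_l(p,rot=Q2,vel=0.2)
print(t(),telemetry.current_ee_pos(),telemetry.current_opening())
cv2.imwrite("pics/d_w.png",vision.snapshot("wrist")[:,:,::-1])
cv2.imwrite("pics/d_s.png",vision.snapshot("scene")[:,:,::-1])
E
```

```text
False [0.52131711 0.18108766 0.04026567] 7.625
0.06590945527169048 8.175 [-0.81099367  1.15349053  2.94479939]
0.06608112029968594 [-0.59169446  0.13044535 -1.61616588] 8.825
10.275 [ 0.49461297 -0.07768408  0.09987554] 0.06617184315444205
```

View pics/d_w.png

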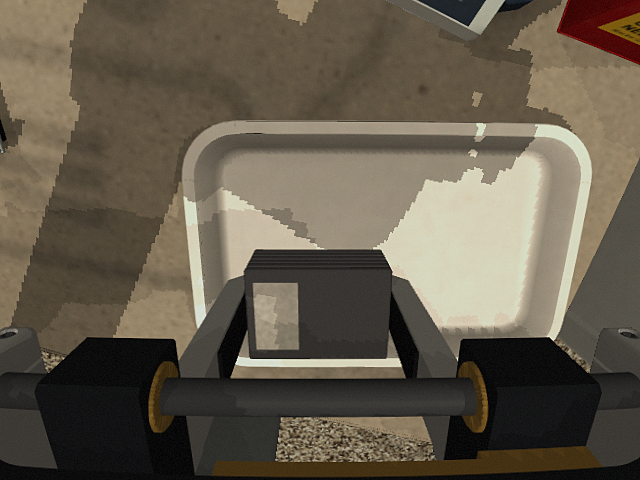

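View pics/d_s.png

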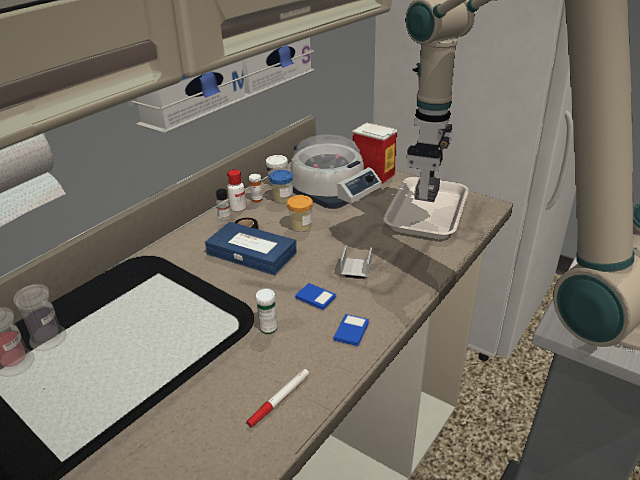

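All three cases are in the jaws, with the stack at about (318,305) in the wrist view and the cradle empty. Now I'll place it.

Run:
```python
from h import *
import pickle
t=telemetry.current_t
p=tw(0,0.045,0.045); r.move_l(p,vel=0.12)
p[2]=0.0298; print(r.move_l(p,vel=0.04,guard=4),telemetry.current_ee_pos(),telemetry.current_wrist_force(),t())
gripper_to(0.078); print(telemetry.current_opening(),t()); r.hold(0.3)
print(telemetry.current_wrist_force())
p[2]=0.11; r.move_l(p,vel=0.2)
gripper_to(0.078)
# turn jaw along tray x, view
q=quat(tool(TA)); 
for a in(TA,TA-np.pi):
    print(a,inverse_kinematics(tw(0,0.045,0.2),quat(tool(a))))
c=vision.get_calibration("wrist"); im=vision.snapshot("wrist"); cv2.imwrite("pics/e_w.png",im[:,:,::-1]); pickle.dump(c,open("c2.pkl","wb"))
print(t())
```

```text
True [ 0.49486565 -0.07846095  0.03015716] [-0.37885558 -0.67315241  4.39372221] 11.4
0.07801064854084168 11.825
[-0.55206052  0.91427139  0.09665496]
0.26878070480712674 [-2.96178675e-01  1.84780473e-01  1.70771748e+00 -4.44089210e-16
  1.24909470e+00 -5.64959380e-01]
-2.872811948782666 [-2.96178675e-01  1.84780473e-01  1.70771748e+00 -4.44089210e-16
  1.24909470e+00  2.57663327e+00]
12.9417
```

View pics/e_w.png

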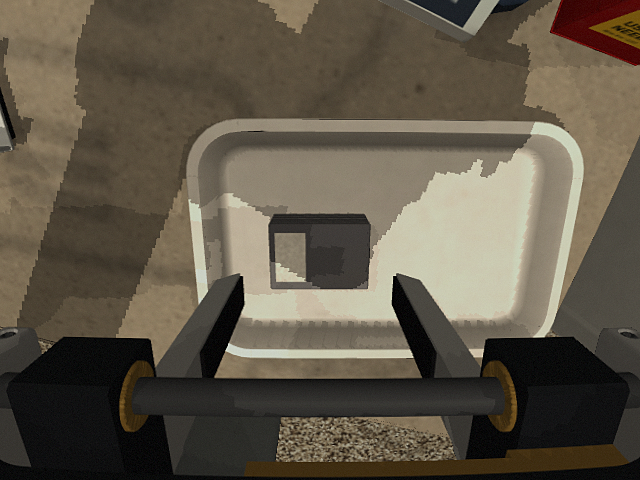

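Run:
```python
from h import *
import pickle; c=pickle.load(open("c2.pkl","rb"))
P=px2w([(269.5,222.5),(370.5,222.5),(369,289.5),(269.5,289.5)],c,0.032)[:,:2]
print(P,P.mean(0))
for a,b in((0,1),(3,2),(3,0),(2,1)):
    d=P[a]-P[b]; print(np.linalg.norm(d),np.degrees(np.arctan2(d[1],d[0])))
m=models.regions_of("steel_tray","wrist")
for d in m:
    mm=d["pixels"].astype(np.uint8); W=px2w(np.argwhere(mm)[:,::-1],c,0.024)[:,:2]
    print(d["score"],cv2.minAreaRect((W*1000).astype(np.float32)))
print([ (d["at"],d["score"]) for d in models.mark_of("steel_tray","wrist")])
for n in("case_bottom_center","case_top_center"): print([ (d["at"],d["score"]) for d in models.mark_of(n,"wrist")])
# inner floor of end wall: where is y=115 line predicted
print("wall pix",w2px([tw(x,0.115,0.002) for x in(-.05,0,.05)]+[tw(x,0.13,0.024) for x in(-.05,0,.05)],c))
im=cv2.imread("pics/e_w.png")
for q in w2px([tw(x,y,0.002) for x in np.linspace(-.07,.07,15) for y in(-.115,.115)]+[tw(x,y,0.002) for y in np.linspace(-.115,.115,20) for x in(-.07,.07)],c): cv2.circle(im,tuple(int(v) for v in q),1,(0,0,255),-1)
for q in w2px([tw(x,y,0.024) for x in np.linspace(-.085,.085,15) for y in(-.13,.13)]+[tw(x,y,0.024) for y in np.linspace(-.13,.13,20) for x in(-.085,.085)],c): cv2.circle(im,tuple(int(v) for v in q),1,(0,200,0),-1)
cv2.imwrite("pics/e_o.png",cv2.resize(im[100:380,160:600],None,fx=1.8,fy=1.8))
```

```text
[[ 0.50915546 -0.04144326]
 [ 0.526403   -0.10383497]
 [ 0.48165127 -0.11708297]
 [ 0.46368918 -0.0521937 ]] [ 0.49522473 -0.07863873]
0.06473177652724556 105.45291031175684
0.06732944858549374 105.47269246876594
0.04671995000901645 -166.69681967953161
0.046671475545304895 -163.50948916274675
0.91 ((509.4845275878906, -119.91032409667969), (170.9263916015625, 262.0757141113281), 15.24836254119873)
[([0.5063, -0.1186, -0.0022], 0.68)]
[([0.4952, -0.0774, 0.0288], 0.55)]
[([0.4971, -0.0758, 0.0309], 0.82)]
wall pix [[228.92405167 305.23732306]
 [224.26939055 243.84343074]
 [219.48282546 175.8577434 ]
 [201.40752219 318.86522931]
 [194.74477789 253.35575939]
 [187.86674268 180.11149786]]
```

View pics/e_o.png

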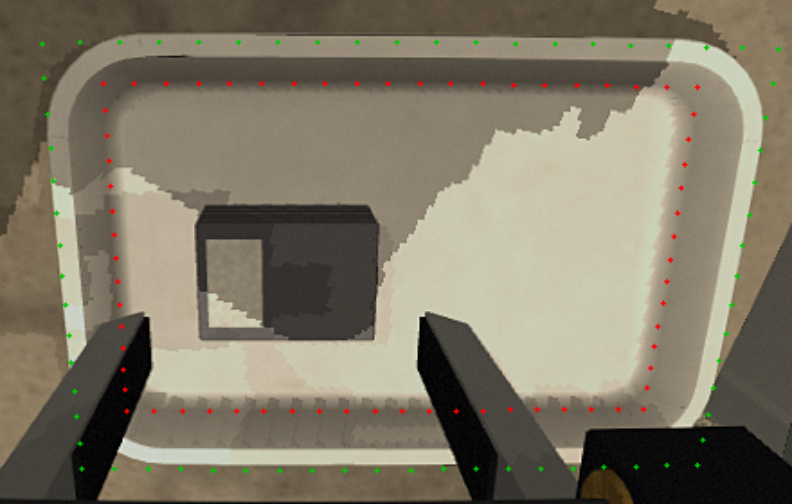

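Stack is squared at tray (−0.002, 0.0445) and was released with about zero force. The wrist view puts the tray at (0.509, −0.121). Next I'll grip the stack across its width and draw it to the +y end wall.

```bash
cat >> h.py <<'E'
TC=np.array([0.509,-0.121]); TA=np.radians(15.35)
E
python3 - <<'E'
from h import *
import pickle
t=telemetry.current_t
Q=quat(tool(TA)); x0=-0.002
r.move_to(tw(x0,0.0445,0.09),Q); gripper_to(0.066,15)
p=tw(x0,0.0445,0.0297); print(r.move_l(p,vel=0.15,guard=6),telemetry.current_ee_pos(),t())
gripper_to(0.042,15); print(telemetry.current_opening(),telemetry.current_wrist_force(),t())
p=tw(x0,0.079,0.0297); print(r.move_l(p,vel=0.05,guard=6),telemetry.current_ee_pos(),telemetry.current_wrist_force(),t())
gripper_to(0.064); 
p=np.array(telemetry.current_ee_pos()); p[2]=0.13; p[:2]=tw(x0,0.06,0)[:2]
r.move_l(p,vel=0.25)
c=vision.get_calibration("wrist"); im=vision.snapshot("wrist"); cv2.imwrite("pics/f_w.png",im[:,:,::-1]); pickle.dump(c,open("c3.pkl","wb"))
for n in("case_bottom_center","case_top_center"): print([ (d["at"],d["score"]) for d in models.mark_of(n,"wrist")])
print(t())
E
```

```text
True [ 0.49371264 -0.07818973  0.02732551] 15.4333
0.04608834046941722 [2.2553586  0.82310305 6.23241728] 15.8833
True [ 0.49057438 -0.06793618  0.02738103] [-1.04629303  3.91166666  4.69795873] 16.2417
[]
[([0.4937, -0.0674, 0.0319], 0.63)]
17.45
```

View pics/f_w.png

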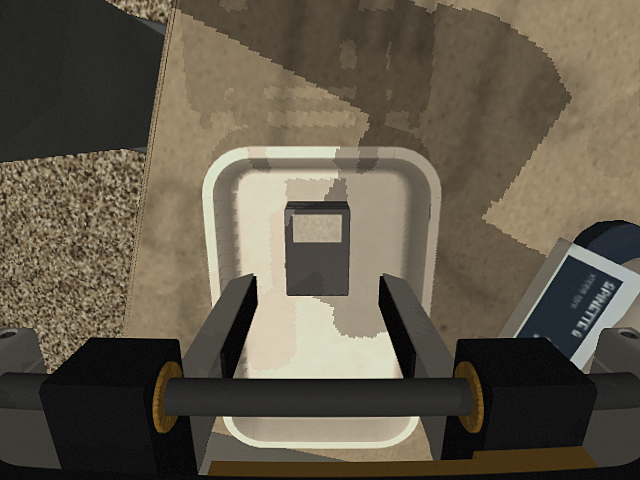

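Run:
```python
from h import *
import pickle; c=pickle.load(open("c3.pkl","rb"))
m=models.regions_of("steel_tray","wrist")
for d in m:
    mm=d["pixels"].astype(np.uint8); W=px2w(np.argwhere(mm)[:,::-1],c,0.024)[:,:2]
    print(d["score"],cv2.minAreaRect((W*1000).astype(np.float32)))
im=cv2.imread("pics/f_w.png")
for (x,y,z) in [(x,y,.024) for x in np.linspace(-.085,.085,15) for y in(-.13,.13)]+[(x,y,.024) for y in np.linspace(-.13,.13,20) for x in(-.085,.085)]:
    q=w2px(tw(x,y,z),c)[0]; cv2.circle(im,tuple(int(v) for v in q),1,(0,200,0),-1)
cv2.imwrite("pics/f_o.png",cv2.resize(im[130:460,190:450],None,fx=1.8,fy=1.8))
cv2.imwrite("pics/f_c.png",cv2.resize(im[130:310,200:440],None,fx=3.3,fy=3.3,interpolation=cv2.INTER_CUBIC))
print(telemetry.current_ee_pos())
```

```text
0.58 ((509.62530517578125, -120.43421936035156), (171.46578979492188, 262.2644348144531), 15.50695514678955)
[ 0.48979525 -0.06342901  0.1279787 ]
```

View pics/f_c.png

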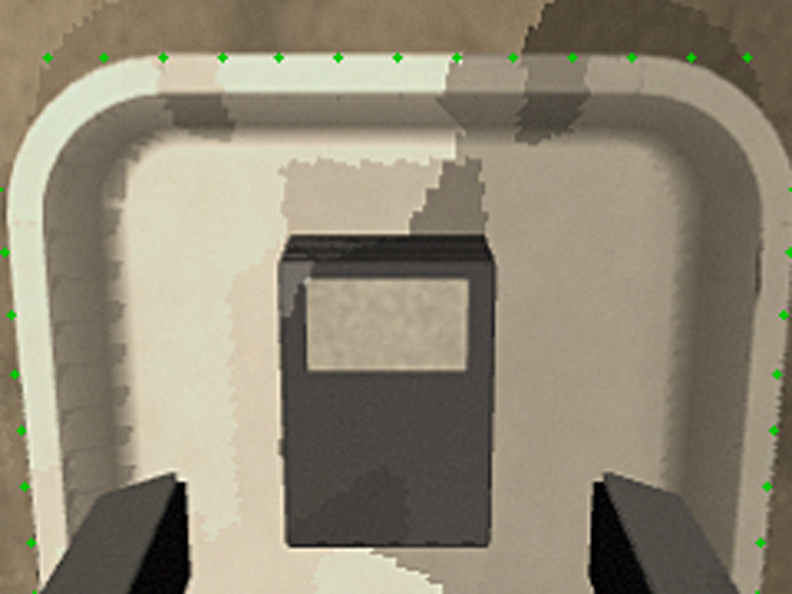

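```bash
cat >> h.py <<'E'
def wt(P):
    P=np.atleast_2d(P)[:,:2]-TC
    v=np.array([np.cos(TA),np.sin(TA)]);u=np.array([-np.sin(TA),np.cos(TA)])
    return np.c_[P@v,P@u]
def go(p,vel,Q=None,guard=None):
    g=r.move_l(p,rot=Q,vel=vel,guard=guard) if Q is not None else r.move_l(p,vel=vel,guard=guard)
    e=np.array(telemetry.current_ee_pos()); print("at",np.round(wt(e)[0],4),round(e[2],4),"guard",g,"F",np.round(telemetry.current_wrist_force(),1),"t",round(telemetry.current_t(),2)); return g
E
python3 - <<'E'
from h import *
import pickle; c=pickle.load(open("c3.pkl","rb"))
P=wt(px2w([(200+x/3.3,130+y/3.3) for x,y in[(279,262),(495,262),(490,546),(287,546)]],c,0.032)); m=P.mean(0); print(P,m)
x0,y0=float(m[0]),float(m[1])
assert abs(x0)<.01 and .045<y0<.065
Q=quat(tool(TA))
go(tw(x0,y0,0.045),0.15,Q)
go(tw(x0,y0,0.0305),0.05,guard=6)
gripper_to(0.042,15); print(telemetry.current_opening())
go(tw(x0,y0,0.0305),0.05)
go(tw(x0,0.079,0.0305),0.06,guard=10)
gripper_to(0.064); 
go(tw(x0,0.06,0.11),0.25)
c=vision.get_calibration("wrist"); im=vision.snapshot("wrist"); cv2.imwrite("pics/g_w.png",im[:,:,::-1]); pickle.dump(c,open("c4.pkl","wb"))
cv2.imwrite("pics/g_c.png",cv2.resize(im[130:310,200:440,::-1],None,fx=3.3,fy=3.3,interpolation=cv2.INTER_CUBIC))
print(np.round(w2px([tw(x,.13,.024) for x in(-.05,0,.05)],c)))
E
```

```text
[[-0.02476192  0.08841222]
 [ 0.02047352  0.08841344]
 [ 0.02092237  0.02352776]
 [-0.02461518  0.02350775]] [-0.0019953   0.05596529]
at [-0.0017  0.0558] 0.0451 guard False F [0.5 0.5 0.4] t 18.22
at [-0.0022  0.0561] 0.0303 guard False F [-0.7 -0.2 -0.1] t 18.66
0.0459705498283659
at [-0.0023  0.056 ] 0.0306 guard False F [-2.4  0.1  3.2] t 19.33
at [-0.0017  0.0803] 0.0306 guard False F [0.9 3.7 4. ] t 19.87
at [-0.002   0.0599] 0.1104 guard False F [ 0.5 -0.2 -0.5] t 20.84
[[240. 148.]
 [319. 148.]
 [397. 148.]]
```

View pics/g_c.png

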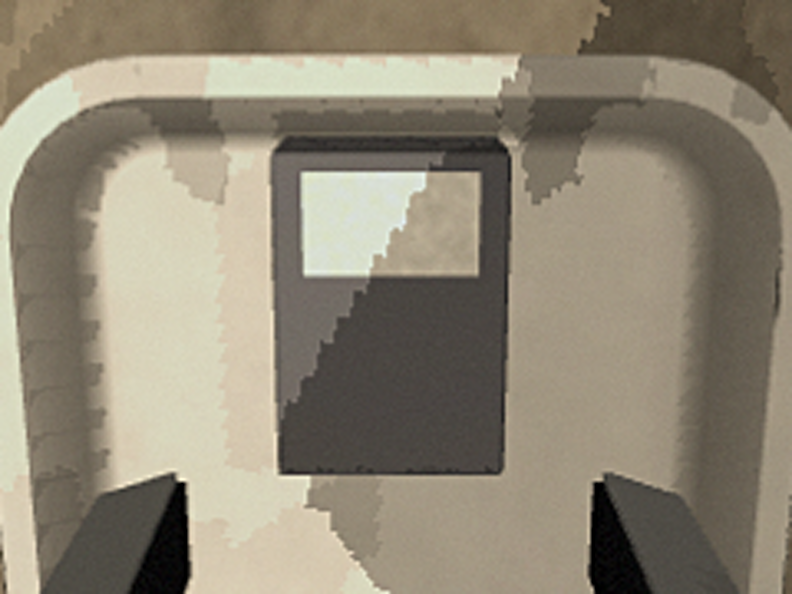

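Run:
```python
from h import *
import pickle; c=pickle.load(open("c4.pkl","rb"))
P=wt(px2w([(200+x/3.3,130+y/3.3) for x,y in[(272,153),(510,153),(503,473),(279,473)]],c,0.032)); m=P.mean(0); print(P,m)
x0,y0=float(m[0]),0.5*(float(m[1])+0.0795); print(y0)
assert abs(x0)<.01 and .073<y0<.085
Q=quat(tool(TA)); g=-0.006
# top -> park flat
go(tw(x0,y0+g,0.062),0.25,Q)
go(tw(x0,y0+g,0.0488),0.06,guard=6)
gripper_to(0.042,12); print(telemetry.current_opening())
go(tw(x0,y0+g,0.062),0.1)
go(tw(x0,-0.062+g,0.045),0.25)
go(tw(x0,-0.062+g,0.0292),0.06,guard=3)
gripper_to(0.062)
go(tw(x0,-0.055,0.10),0.25)
c=vision.get_calibration("wrist"); im=vision.snapshot("wrist"); cv2.imwrite("pics/h_w.png",im[:,:,::-1]); pickle.dump(c,open("c5.pkl","wb"))
```

```text
[[-0.02258159  0.11284685]
 [ 0.02250207  0.11282626]
 [ 0.02282429  0.04790197]
 [-0.0228499   0.04795985]] [-2.62829465e-05  8.03837336e-02]
0.0799418668014791
at [-0.0017  0.0751] 0.0603 guard False F [-0.3  0.7 -0.5] t 21.24
at [0.     0.0737] 0.0489 guard False F [-1.   0.4  0. ] t 21.61
0.04613291373892089
at [0.0004 0.0737] 0.0623 guard False F [-0.9 -0.1  0.3] t 22.32
at [-0.0009 -0.0666] 0.0444 guard False F [-0.4  1.3 -0.2] t 23.04
at [ 0.     -0.0665] 0.0285 guard True F [0.6 0.7 2.5] t 23.38
at [ 0.0003 -0.0552] 0.1007 guard False F [-0.3  0.5 -0.9] t 24.3
```

View pics/h_w.png

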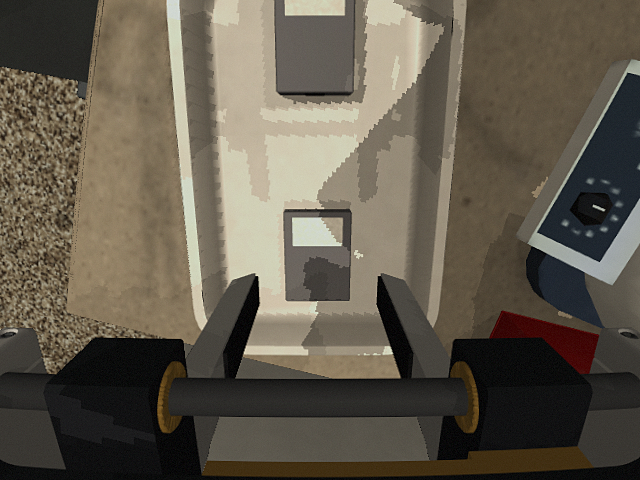

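```bash
cat >> h.py <<'E'
def tcp(yc,zc,th,g=-0.006,h=0.0218):
    c,s=np.cos(th),np.sin(th); return yc+g*c-h*s, zc+g*s+h*c
E
python3 - <<'E'
from h import *
import pickle
x0=0.0; yb=0.0799; g=-0.006; Q=quat(tool(TA)); th=0.253
go(tw(x0,yb+g,0.055),0.28)
go(tw(x0,yb+g,0.0388),0.06,guard=6)
gripper_to(0.042,12); print(telemetry.current_opening())
go(tw(x0,yb+g,0.052),0.12)
y,z=tcp(yb-0.041,0.0151,th); Qt=quat(tool(TA,th))
go(tw(x0,y,z+0.014),0.12,Qt)
go(tw(x0,y,z),0.04,guard=2.5)
gripper_to(0.062)
go(tw(x0,y-0.004,z+0.02),0.15)
go(tw(x0,0.02,0.12),0.25,Q)
c=vision.get_calibration("wrist"); im=vision.snapshot("wrist"); cv2.imwrite("pics/i_w.png",im[:,:,::-1]); pickle.dump(c,open("c6.pkl","wb"))
cv2.imwrite("pics/i_s.png",cv2.resize(vision.snapshot("scene")[150:250,360:500,::-1],None,fx=5,fy=5,interpolation=cv2.INTER_CUBIC))
for n in("case_bottom_center","case_top_center"): print([ (wt(d["at"]),d["at"][2],d["score"]) for d in models.mark_of(n,"wrist")])
E
```

```text
at [0.0005 0.0731] 0.0548 guard False F [ 0.1 -0.5  1.3] t 24.99
at [-0.0003  0.0734] 0.0383 guard False F [ 0.7 -0.4 -0.5] t 25.41
0.04623457421233092
at [0.0006 0.0736] 0.0525 guard False F [-0.1 -0.1 -0.2] t 26.07
at [-0.0008  0.0282] 0.048 guard False F [0.7 0.6 0.1] t 26.6
at [-0.0002  0.0293] 0.0347 guard True F [0.3 0.7 4.5] t 26.99
at [0.0006 0.023 ] 0.0551 guard False F [-0.1 -0.   0.3] t 27.77
at [0.0001 0.0211] 0.1205 guard False F [ 0.1  0.  -0.5] t 28.18
[(array([[-0.00100989,  0.07867388]]), 0.0028, 0.6)]
[(array([[ 0.00384988, -0.05850623]]), 0.0089, 0.89)]
```

View pics/i_w.png

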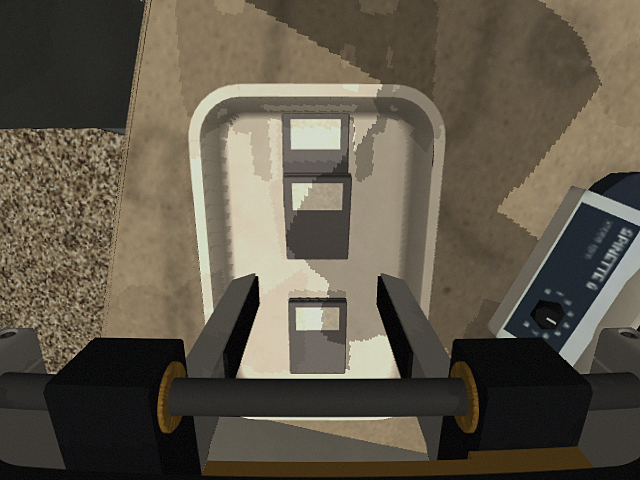

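View pics/i_s.png

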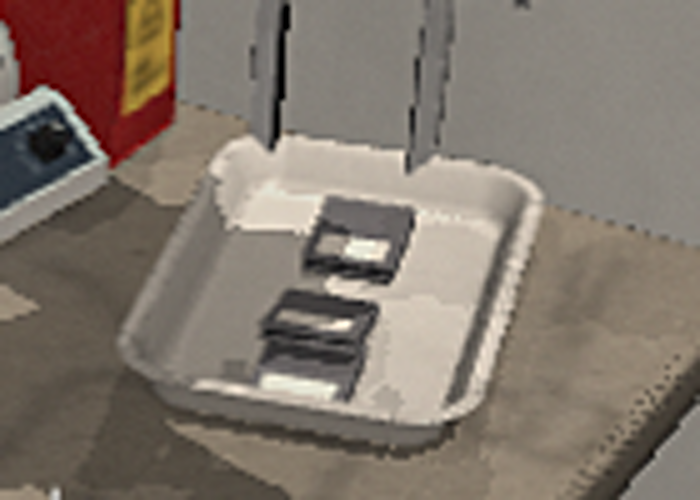

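The middle case is shingled onto the bottom one. I'll zoom in to measure its position and the parked top case.

Run:
```python
import cv2
im=cv2.imread("pics/i_w.png")
cv2.imwrite("pics/i_c.png",cv2.resize(im[105:385,265:375],None,fx=5,fy=2.1,interpolation=cv2.INTER_CUBIC))
```

```text
(no output)
```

View pics/i_c.png

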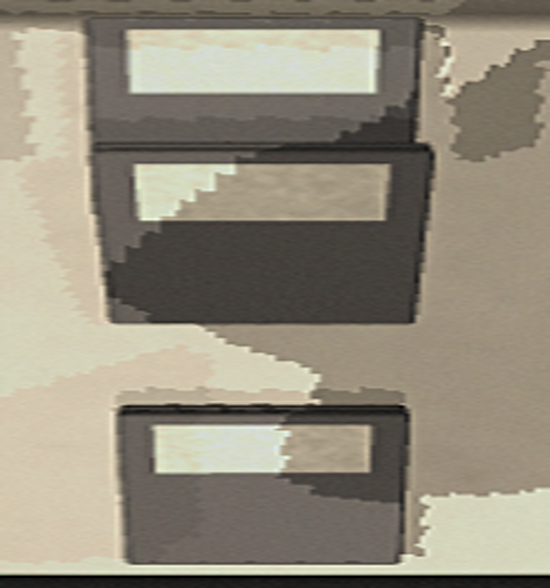

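Run:
```python
from h import *
import pickle; c=pickle.load(open("c6.pkl","rb"))
for n,pts,z in[("bot lab",[(88,19),(420,19)],.012),("mid lab",[(95,150),(433,150)],.028),("mid un",[(110,322),(415,322)],.0117),("top lab",[(118,413),(406,413)],.012),("top un",[(128,563),(400,563)],.012)]:
    P=wt(px2w([(265+x/5,105+y/2.1) for x,y in pts],c,z)); print(n,np.round(P,4).tolist(),P.mean(0).round(4))
print(telemetry.current_ee_pos())
```

```text
bot lab [[-0.0224, 0.1126], [0.0226, 0.1127]] [1.000e-04 1.126e-01]
mid lab [[-0.0209, 0.0723], [0.024, 0.0724]] [0.0015 0.0723]
mid un [[-0.0214, 0.0091], [0.0244, 0.0092]] [0.0015 0.0092]
top lab [[-0.0209, -0.0265], [0.024, -0.0264]] [ 0.0015 -0.0265]
top un [[-0.0206, -0.092], [0.0247, -0.092]] [ 0.002 -0.092]
[ 0.50287377 -0.10204765  0.11824597]
```

Run:
```python
from h import *
import pickle
x0=0.0016; yt=-0.0592; g=-0.006; Q=quat(tool(TA)); th=0.24
go(tw(x0,yt+g,0.045),0.25,Q)
go(tw(x0,yt+g,0.0290),0.05,guard=6)
gripper_to(0.042,12); print(telemetry.current_opening())
go(tw(x0,yt+g,0.055),0.12)
y,z=tcp(-0.0012,0.0147,th,h=0.022); Qt=quat(tool(TA,th))
go(tw(x0,y,z+0.014),0.12,Qt); r.hold(0.15)
go(tw(x0,y,z),0.04,guard=2.5)
gripper_to(0.062)
go(tw(x0,y-0.004,z+0.02),0.15)
go(tw(x0,-0.005,0.14),0.25,Q)
r.hold(0.2)
c=vision.get_calibration("wrist"); im=vision.snapshot("wrist"); cv2.imwrite("pics/j_w.png",im[:,:,::-1]); pickle.dump(c,open("c7.pkl","wb"))
cv2.imwrite("pics/j_s.png",cv2.resize(vision.snapshot("scene")[150:250,360:500,::-1],None,fx=5,fy=5,interpolation=cv2.INTER_CUBIC))
cv2.imwrite("pics/j_c.png",cv2.resize(im[60:300,265:375,::-1],None,fx=5,fy=2.4,interpolation=cv2.INTER_CUBIC))
m=models.regions_of("steel_tray","wrist")
for d in m:
    W=px2w(np.argwhere(d["pixels"])[:,::-1],c,0.024)[:,:2]
    print(d["score"],cv2.minAreaRect((W*1000).astype(np.float32)))
```

```text
at [ 0.001  -0.0649] 0.0444 guard False F [0.5 0.3 0.3] t 28.98
at [ 0.0016 -0.0647] 0.029 guard False F [-0.1  0.3 -0.3] t 29.44
0.045805578278099994
at [ 0.0019 -0.0655] 0.0554 guard False F [-0.2  0.4 -1.3] t 30.21
at [ 0.0013 -0.0125] 0.048 guard False F [ 0.2 -0.1 -0. ] t 30.8
at [ 0.0016 -0.0122] 0.0347 guard True F [-0.  -0.5  3. ] t 31.33
at [ 0.0022 -0.0169] 0.0551 guard False F [-0.4  0.3  1. ] t 32.1
at [ 0.0015 -0.0042] 0.1401 guard False F [ 0.7  0.1 -0.2] t 32.59
0.89 ((508.93475341796875, -118.89157104492188), (171.70697021484375, 259.9013977050781), 15.414623260498047)
```

View pics/j_w.png

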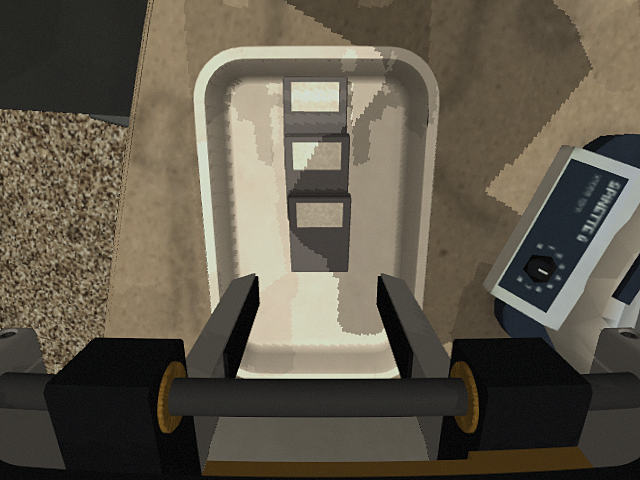

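View pics/j_s.png

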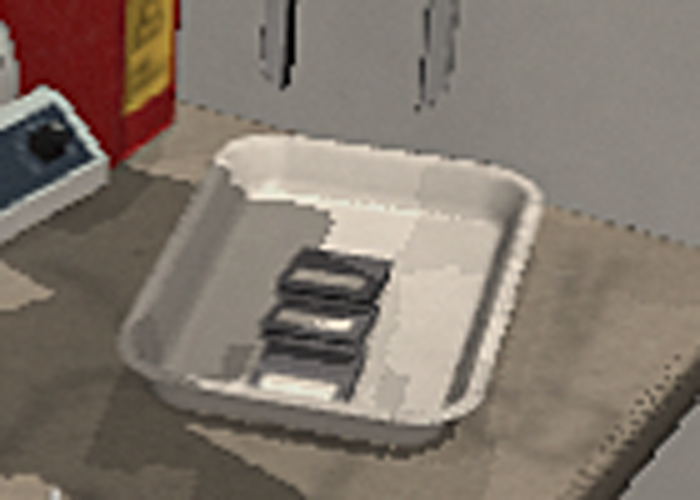

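View pics/j_c.png

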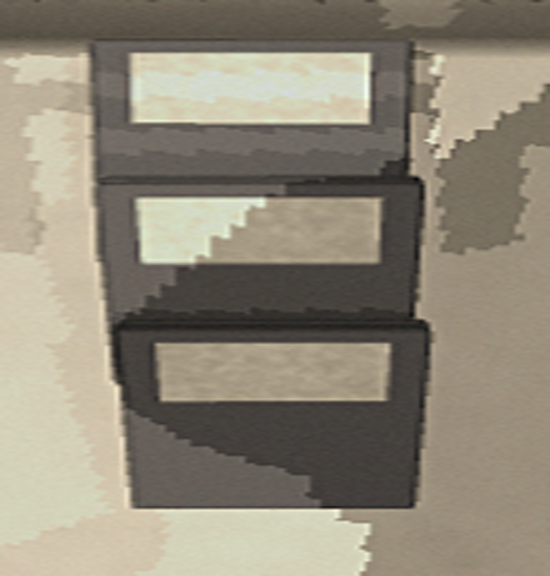

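Run:
```python
from h import *
import pickle; c=pickle.load(open("c7.pkl","rb"))
for n,pts,z in[("bot lab",[(93,42),(412,42)],.012),("mid lab",[(97,185),(424,185)],.028),("top lab",[(116,328),(430,328)],.027),("top un",[(132,507),(414,507)],.0117)]:
    P=wt(px2w([(265+x/5,60+y/2.4) for x,y in pts],c,z)); print(n,np.round(P,4).tolist(),P.mean(0).round(4))
vision.snapshot("top")
m=models.regions_of("steel_tray","top")[0]["pixels"]
print(cv2.minAreaRect((px2w(np.argwhere(m)[:,::-1],vision.get_calibration("top"),0.024)[:,:2]*1000).astype(np.float32)))
print(w2px([tw(0,.13,.024),tw(0,.115,.002)],c),telemetry.current_opening(),telemetry.current_t())
```

```text
bot lab [[-0.0222, 0.1125], [0.0229, 0.1124]] [0.0004 0.1125]
mid lab [[-0.0212, 0.0715], [0.0241, 0.0714]] [0.0015 0.0715]
top lab [[-0.0195, 0.0296], [0.0259, 0.0296]] [0.0032 0.0296]
top un [[-0.0195, -0.034], [0.0262, -0.034]] [ 0.0033 -0.034 ]
((507.0656433105469, -121.16336059570312), (169.0972137451172, 260.49603271484375), 14.70200252532959)
[[314.78849687  47.21387524]
 [315.10077608  75.6698223 ]] 0.06207261110805504 33.0417
```

Run:
```python
from h import *
print(telemetry.current_wrist_force()); print(r.sign_off())
```

```text
[ 1.14258755  0.07787623 -0.16242266]
the job is handed in; nothing more can be done
None
```

I moved the grey stack from the cradle to the tray, fanned it into a shingled row against one end wall, and handed the job in at about 33 s of the 62 s allowed. The sign-off gives no verdict, so the results below are from my own last pictures.

**How it was done:**
- I gripped all three cases by their ends, set them down squared on the tray floor and let go.
- I gripped the stack across its width and drew it to the tray's +y end wall.
- I parked the top case flat further down the tray, laid the middle case tilted on the bottom one, then laid the top case tilted on the middle one.

**Last checks in the wrist picture:**

| Check | Measured | Required |
|---|---|---|
| Bottom case label end | about 2.5 mm from the wall | under 12 mm |
| Bottom case, off the tray's centre line | under 1 mm | within 40 mm |
| Middle case, further from the wall than the bottom | about 38 mm | 30–56 mm |
| Top case, further from the wall than the middle | about 42 mm | 30–56 mm |
| Sideways step between cases | 2 mm or less | under 10 mm |
| Slope of middle and top cases | about 0.25 rad (from how they were laid, not measured) | 0.1–0.5 rad |

All three labels show. I did not re-measure the bystanders, but the arm worked away from them. The blue look-alikes were left alone.

**What went wrong or disagreed:**
- **First drag to the wall:** the descent overshot, the fingertips touched the tray floor with about 6 N, and the force guard stopped the drag 11 mm along. The stack stayed square, and the second try, gripped slightly higher, reached the wall.
- **Tray position:** the top and wrist cameras differed by 2–3 mm on the tray's position, and I used the wrist camera's values.

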